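# Release the cutlery drawer's spring catch with the dowel

## Robot

A 6-joint arm with a two-finger parallel gripper is mounted at the origin on the work surface. World frame = base frame: x ahead of the robot, y to its left, z up, the work surface at z = 0. Lengths are in m, angles in rad, forces in N, time in s.
With the tool pointing down it reaches from about 0.3 to 0.875 m from the base axis. Payload 6.4 kg.
Tool frame: the origin (TCP) lies at the very end of the fingers, on their centre line; the grasp point (between the pads) lies ctrl.grip_depth behind it (ctrl.grip_depth is the distance from the TCP to the grasp point, in m); z points along the fingers, y is the direction in which the jaws open and shut (so a half turn about z gives the same grasp; the last joint's range is limited). The gripper opens to 88 mm and grips with 3 to 60 N. Pads are 18 mm wide; open, the fingers measure 123 mm over their backs; the gripper's body (75 mm by 187 mm) begins 45 mm behind the grasp point.
Start: joints at [0.996, 0.181, 1.607, -0, 1.354, -0.206], TCP at [0.207, 0.536, 0.239] pointing down, gripper open.
Joint ranges: [-2.99, 2.99], [-0.89, 2.07], [0.3, 2.58], [-1.14, 4.28], [0, 2.63], [-3.12, 3.12]. Speed limits (rad/s): [2.57, 2.57, 3.01, 3.14, 3.14, 3.14].

## Interface

Orientations are given as a 3x3 rotation matrix whose columns are the frame's x, y, z axes.
In Python, from plant import monitor, optics, ticket, ctrl gives the robot as it stands.
- The arm moves only by the tool drive_tool, never from a script. Its argument "steps" is a list of rows, each a list of 3 entries, a list of its own where there are three numbers: the shift along the world's x, y, z in cm, then the turn, a rotation vector about the world's x, y, z in rad, then the finger opening in cm, from 0 to 8.81. A call has 1 to 8 rows; each row shifts and turns the commanded pose from where the row before left it; what a row does not reach is not made up. A row lasts 1/10 s, in which the tool goes at most 50 mm and 8.59 degrees, less where a joint would pass 70% of its speed; a pose out of reach is approached as far as the arm can. A call with a gripper value outside its range is refused whole. The fingers move at their own pace and stop on an object; the grip force is fixed at half the most. Time passes only in rows, so rows that do not move let the fingers close. It gives the time, the measured TCP pose, the force and the opening at its end, in the units of the state.
- monitor.get_state(): the state, without advancing time (a new reading comes with each control period).
- optics.grab_frame(name): name is "scene" or "top"; returns a dict with "image" (400x640x3 uint8, blue, green, red), "mtx" (3x3 intrinsics, pixels), "dist" ([k1, k2, p1, p2, k3] as OpenCV has them; the pictures are not rectified), "view" (4x4, takes a point from world to camera coordinates). Camera axes: x right, y down, z forward; pixel columns grow to the right and rows downward; lengths in m; the calibration is good to about 2 mm. A picture is of the moment at which its call begins. There is no depth.
- ticket.job_done(): hands the job in, once; it reports no verdict.
The state is a dict: "time": time; "q": joint angles; "dq": joint speeds; "effort": joint torques, N m; "position": TCP position; "tcp_rot": TCP orientation; "wrist_force": force on the tool from outside, world axes, zero at the start; "torque": the same for the moment, N m; "grip_width": finger opening in m.
Only numpy, scipy, OpenCV 4.12 (cv2) and the standard library are available. Lean on these libraries where they do the work, as an engineer would, in place of code of your own. Each camera call takes 0.05 s, during which the arm holds its last target.

## Task

Open the locked cutlery drawer for the customers: take the wooden release dowel from the tea rack, push it down through the hole in the blue catch box at the back of the cabinet and hold the spring catch in, gently and without forcing it past what it needs, until the drawer has slid out. Then stand the dowel back in the rack slot it came from and let go, leaving the tea tubes and the other things on the counter alone.

Things in the scene. Friction and masses are not known exactly. Their poses are not given: they have to be found in the camera images.
- dowel: Round pale wooden release dowel with a red ring near its top, 16 mm diameter, 165 mm long, about 30 g, its lowest 8 mm tapering to a flat 10 mm end. Stands upright in one of the three rack slots (which one varies). Origin at the centre of its lower end face, z axis along it towards the red end. At the start its lower end is 15 mm above the counter, its top at 180 mm.
- rack: Fixed brown wooden rack, 60 mm (its x) by 238 mm (its y), 85 mm high at its end posts. Origin at the centre of its underside. Base board 15 mm thick on which dowel and tubes stand; upper board from 60 to 72 mm height with three round slots of 20 mm in a row along its y at -70, 0 and +70 mm. Position and yaw vary.
- tube_a: Corked glass tea tube, pink contents, 16 mm diameter, 135 mm tall, in a rack slot (top at 150 mm). Origin at the centre of its bottom. Leave it standing.
- tube_b: Corked glass tea tube, brown contents, same size and origin as the other. Leave it standing.
- cabinet: Fixed light-wood counter cabinet, 200 mm deep (its x), 240 mm wide (its y), 100 mm high, with napkins on top up to 121 mm. Origin at the centre of the underside of this wooden part; its +x side, away from the robot, is the drawer front; at its -x side, the back, is a blue catch box 55 mm deep, 100 mm wide, 90 mm high with the release hole in its flat top. Position and yaw vary.
- release_hole (a point): Centre of the mouth of the release hole, in the flat top of the blue catch box, 90 mm above the counter; z points up. The hole is vertical, 22 mm in diameter, through a 10 mm thick cover. Under it is the flat brass cap of the spring catch, 26 mm wide. The cap's top lies 18 to 44 mm below the mouth, set differently on every cabinet and not measured, so it must be felt.
- drawer (a joint): How far the cutlery drawer has slid out, in m: 0 locked shut, 0.07 fully out. Once the catch is pressed in, a built-in spring and damper slides it out along the cabinet's +x by itself in about 2 to 3 s; the catch must be held in for about the first 25 mm of that, after that it cannot lock again.
- mug: White mug, 76 mm wide, 85 mm tall, origin at the centre of its bottom. Bystander.
- sugar_jar: Sugar jar with wooden lid, 72 mm wide, 110 mm tall, origin at the centre of its bottom. Bystander.
- figurine_a: Small yellow figurine, 38 mm wide, 64 mm tall, origin at the centre of its bottom. Bystander.
- figurine_b: Small red figurine, 38 mm wide, 64 mm tall, origin at the centre of its bottom. Bystander.
- spoon: Steel spoon, 150 mm long, lying on the counter. Bystander.
- catch_guide (a point): Point on the hole's axis at the cover's underside, 10 mm below the mouth, above the catch. Pushed down, the sprung catch resists with about 4 N at first and 7 to 11 N where it lets the drawer go, 8 to 9 mm below first touch; it meets a hard stop 13 mm below first touch. More than 20 N from the dowel on the cabinet or catch damages it.

How it is judged:
On the way, in this order (a step that is already met when the one before it is completed fails the run):
1. the dowel is lifted clear of the rack's upper board (height (world z) of dowel above 0.08 m), for 0.1 s.
2. the drawer has slid out more than 25 mm while the dowel's end is down in the release hole (value of joint drawer above 0.025 m and horizontal distance between dowel and release_hole below 0.012 m and z of dowel in the frame of release_hole below -0.02 m), for 0.1 s.
At the end, for the whole second after the job is handed in: The drawer is out more than 60 mm of its 70 mm; the dowel stands at rest in the rack slot it came from, within 12 mm of where it stood and within 0.12 rad of upright; both tea tubes stand in their slots within 0.15 rad of upright (value of joint drawer above 0.06 m and distance of dowel from where it was at the start of the episode below 0.012 m and angle between dowel's own z axis and vertical below 0.12 rad and linear speed of dowel below 0.02 m/s and angle between each of tube_a, tube_b's own z axis and vertical below 0.15 rad); the robot touches nothing.
It fails at once if the dowel presses on the cabinet or its catch with more than 20 N (contact force between dowel and cabinet above 20 N).
It fails at once if a tea tube is lifted or pushed more than 20 mm (distance of any of tube_a, tube_b from where it was at the start of the episode above 0.02 m).
It fails at once if the mug, sugar jar, a figurine or the spoon is moved more than 30 mm (distance of any of mug, sugar_jar, figurine_a, figurine_b, spoon from where it was at the start of the episode above 0.03 m).
It also fails if it takes over 64 s, if anything falls off the work surface, if the arm or the gripper's body presses on something with over 40 N, if the wrist force passes 120 N, or if a joint passes its speed limit or range.

## Working session

There is one attempt and no reset: what is moved stays moved. The work goes in short steps, Python scripts to look and compute and a tool call to move; the robot and the scene stay as the last step left them, time stands still between calls to the robot, and variables do not carry over. Pictures are saved under pics/ and viewed, and the job is handed in when it is done.

Besides the shell and the picture viewer there is one more tool, called after "Call:" in YAML: its name, and indented under it one key for each argument. drive_tool: Moves the arm, as the interface text tells. Its arguments: {"type":"object","properties":{"steps":{"type":"array","items":{"type":"array"}}},"required":["steps"]}

```bash
mkdir -p pics
cat > h.py <<'E'
import numpy as np, cv2
from plant import monitor, optics, ticket, ctrl
def grab(n,tag):
    f=optics.grab_frame(n); cv2.imwrite(f'pics/{tag}.png',f['image']); np.savez(f'{tag}.npz',**{k:np.array(f[k]) for k in('image','mtx','dist','view')}); return f
def load(tag): return dict(np.load(f'{tag}.npz'))
def onplane(f,uv,z):
    p=cv2.undistortPoints(np.array(uv,float).reshape(-1,1,2),f['mtx'],np.array(f['dist'])).reshape(-1,2)
    V=np.array(f['view']);R=V[:3,:3];c=-R.T@V[:3,3]
    d=np.c_[p,np.ones(len(p))]@R
    return c+d*((z-c[2])/d[:,2])[:,None]
def proj(f,P):
    V=np.array(f['view']);return cv2.projectPoints(np.array(P,float).reshape(-1,3),cv2.Rodrigues(V[:3,:3])[0],V[:3,3],f['mtx'],np.array(f['dist']))[0].reshape(-1,2)
E
python3 - <<'E'
from h import *
for n in('scene','top'):
    f=grab(n,n+'0'); V=f['view']; print(n,-V[:3,:3].T@V[:3,3],V[:3,:3].round(2).tolist(),f['mtx'][0,0])
s=monitor.get_state();print({k:np.round(v,3).tolist() for k,v in s.items()},ctrl.grip_depth)
E
```

```text
scene [ 1.28043561 -0.17344019  0.88697128] [[0.19, 0.98, 0.01], [0.72, -0.13, -0.68], [-0.67, 0.13, -0.73]] 368.8335056543404
top [ 4.17378082e-01 -9.80445641e-04  1.11927769e+00] [[0.02, -1.0, 0.02], [-0.99, -0.03, -0.14], [0.14, -0.01, -0.99]] 363.56587319133274
{'time': 0.1, 'q': [0.996, 0.181, 1.608, -0.0, 1.354, -0.206], 'dq': [0.001, -0.002, -0.002, 0.001, 0.003, 0.0], 'effort': [0.001, -43.482, -34.27, 0.07, 0.034, -0.0], 'position': [0.207, 0.536, 0.238], 'tcp_rot': [[-0.933, 0.361, -0.001], [0.361, 0.933, -0.001], [0.0, -0.002, -1.0]], 'wrist_force': [0.273, -0.007, -0.474], 'torque': [-0.027, 0.022, -0.082], 'grip_width': 0.088} 0.0187
```

View pics/scene0.png

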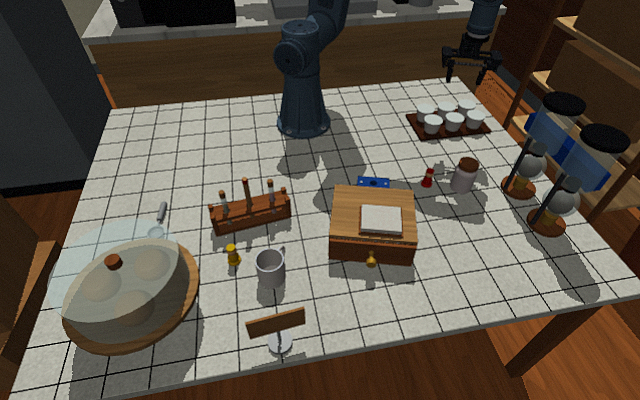

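View pics/top0.png

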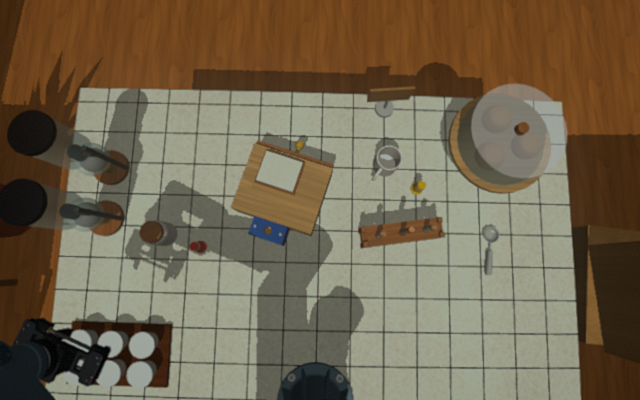

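The scene view shows the rack near (250,210), with what looks like the dowel in the middle slot. The blue box is at (373,182) and the cabinet at (373,225). In the top view the rack is at (402,232) and the blue box at (268,230). I'll zoom in.

Run:
```python
from h import *
def crop(tag,x0,y0,w,h,k):
    im=load(tag)['image'][y0:y0+h,x0:x0+w]; return cv2.resize(im,None,fx=k,fy=k,interpolation=cv2.INTER_CUBIC)
a=crop('scene0',200,165,100,75,4);b=crop('scene0',320,165,100,75,4);c=crop('top0',350,200,100,75,4);d=crop('top0',230,200,100,75,4)
cv2.imwrite('pics/z0.png',np.vstack([np.hstack([a,b]),np.hstack([c,d])]))
```

```text
(no output)
```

View pics/z0.png

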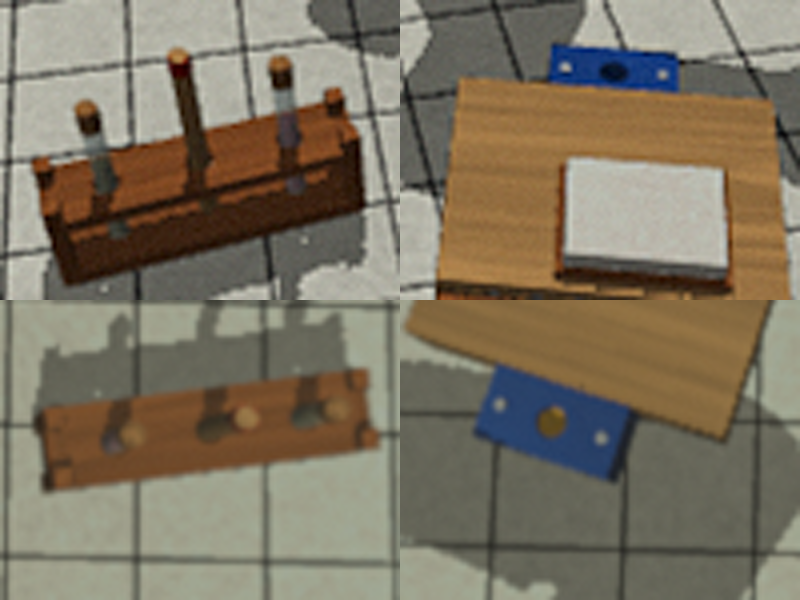

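```bash
cat > m.py <<'E'
from h import *
def c2(f0,x,y,x0,y0): return [(x+.5)/4-.5+x0,(y+.5)/4-.5+y0]
def tri(fs,uvs):
    A=[];b=[]
    for f,uv in zip(fs,uvs):
        p=onplane(f,[uv],0.)[0];V=f['view'];c=-V[:3,:3].T@V[:3,3];d=(p-c)/np.linalg.norm(p-c);M=np.eye(3)-np.outer(d,d);A.append(M);b.append(M@c)
    return np.linalg.solve(sum(A),sum(b))
E
python3 - <<'E'
from m import *
S=load('scene0');T=load('top0')
def pr(n,s,t,z):
    us=c2(0,s[0],s[1],*s[2]);ut=c2(0,t[0],t[1],*t[2])
    print(n,'S',onplane(S,[us],z)[0].round(4),'T',onplane(T,[ut],z)[0].round(4),'tri',tri([S,T],[us,ut]).round(4))
L=(200,165);B=(320,165);C=(350,200);D=(230,200)
pr('dowel top',(179,54,L),(246,118,C),.18)
pr('screw1',(565-400,67,B),(600-400,437-300,D),.09)
pr('screw2',(662-400,74,B),(499-400,404-300,D),.09)
pr('hole',(613-400,72,B),(551-400,422-300,D),.09)
pr('tubeL',(87,109,L),(340,108,C),.15)
pr('tubeR',(281,63,L),(132,134,C),.15)
# blue mask screw refinement
for n,f in(('S',S),('T',T)):
    hsv=cv2.cvtColor(f['image'],cv2.COLOR_BGR2HSV);m=cv2.inRange(hsv,(105,120,60),(125,255,255))
    if n=='S': m[:, :340]=0;m[:,400:]=0;m[:170]=0;m[195:]=0
    else: m[:,:240]=0;m[:,300:]=0;m[:210]=0;m[250:]=0
    cs,_=cv2.findContours(m,cv2.RETR_EXTERNAL,cv2.CHAIN_APPROX_NONE);c=max(cs,key=cv2.contourArea)
    q=cv2.approxPolyDP(cv2.convexHull(c),2,True).reshape(-1,2);print(n,q.tolist(),onplane(f,q,.09).round(3).tolist())
# cabinet & rack corners, top view
hsv=cv2.cvtColor(T['image'],cv2.COLOR_BGR2HSV)
print(onplane(T,[(412,230)],0.18))
for nm,p in(('rack LL',(44,489-300)),('LT',(42,408-300)),('RT',(366,370-300)),('RB',(376,446-300))):
    print(nm,onplane(T,[c2(0,*p,*C)],.085).round(3))
for nm,p in(('jarlid',(152,232)),('redfig',(198,246)),('mug',(388,159)),('yel',(419,187))): print(nm,onplane(T,[p],.08).round(3))
E
```

```text
dowel top S [ 0.4984 -0.2395  0.18  ] T [ 0.4956 -0.2408  0.18  ] tri [ 0.4959 -0.2405  0.178 ]
screw1 S [0.4807 0.1095 0.09  ] T [0.4805 0.1096 0.09  ] tri [0.4805 0.1096 0.0898]
screw2 S [0.5023 0.1818 0.09  ] T [0.502 0.182 0.09 ] tri [0.5021 0.182  0.0897]
hole S [0.4931 0.1449 0.09  ] T [0.4902 0.1447 0.09  ] tri [0.4905 0.1455 0.0874]
tubeL S [ 0.5103 -0.3084  0.15  ] T [ 0.5064 -0.3124  0.15  ] tri [ 0.5068 -0.311   0.1475]
tubeR S [ 0.4884 -0.1703  0.15  ] T [ 0.4855 -0.1716  0.15  ] tri [ 0.4858 -0.1711  0.1479]
S [[358, 176], [386, 178], [389, 180], [389, 187], [359, 185]] [[0.455, 0.107, 0.09], [0.48, 0.192, 0.09], [0.491, 0.198, 0.09], [0.521, 0.188, 0.09], [0.495, 0.1, 0.09]]
T [[254, 217], [286, 227], [282, 242], [250, 233]] [[0.527, 0.184, 0.09], [0.5, 0.092, 0.09], [0.458, 0.102, 0.09], [0.481, 0.193, 0.09]]
[[ 0.49337978 -0.24310519  0.18      ]]
rack LL [[ 0.45  -0.121  0.085]]
LT [[ 0.507 -0.118  0.085]]
RT [[ 0.54  -0.353  0.085]]
RB [[ 0.486 -0.359  0.085]]
jarlid [[0.477 0.476 0.08 ]]
redfig [[0.441 0.341 0.08 ]]
mug [[ 0.71 -0.2   0.08]]
yel [[ 0.628 -0.291  0.08 ]]
```

Call:
drive_tool:
  steps:
    - [[1.2,-3.2,0.2],[0,0,-0.13],5]
    - [[1.2,-3.2,0.2],[0,0,-0.13],5]
    - [[1.2,-3.2,0],[0,0,-0.13],5]
    - [[1.2,-3.2,0],[0,0,-0.13],5]
    - [[1.2,-3.2,0],[0,0,-0.13],5]
    - [[1.2,-3.2,0],[0,0,-0.13],5]
    - [[1.2,-3.2,0],[0,0,-0.13],5]
    - [[1.2,-3.2,0],[0,0,-0.13],5]

```text
time: 0.9
position: [0.3032, 0.279, 0.2424]
tcp_rot: [[-0.156, 0.988, -0.0], [0.988, 0.156, -0.0], [-0.0, -0.0, -1.0]]
wrist_force: [0.3, -0.8, 0.1]
grip_width: 0.0503
```

Call:
drive_tool:
  steps:
    - [[1.2,-3.2,0],[0,0,0],5]
    - [[1.2,-3.2,0],[0,0,0],5]
    - [[1.2,-3.2,0],[0,0,0],5]
    - [[1.2,-3.2,0],[0,0,0],5]
    - [[1.2,-3.2,0],[0,0,0],5]
    - [[1.2,-3.2,0],[0,0,0],5]
    - [[1.2,-3.2,0],[0,0,0],5]
    - [[1.2,-3.2,0],[0,0,0],5]

```text
time: 1.7
position: [0.3993, 0.023, 0.2425]
tcp_rot: [[-0.161, 0.987, -0.0], [0.987, 0.161, 0.0], [0.0, -0.0, -1.0]]
wrist_force: [0.5, -0.4, -0.3]
grip_width: 0.0501
```

Call:
drive_tool:
  steps:
    - [[1.2,-3.2,0],[0,0,0],5]
    - [[1.2,-3.2,0],[0,0,0],5]
    - [[1.2,-3.2,0],[0,0,0],5]
    - [[1.2,-3.2,0],[0,0,0],5]
    - [[1.2,-3.2,0],[0,0,0],5]
    - [[1.2,-3.2,0],[0,0,0],5]
    - [[1.2,-3.2,0],[0,0,0],5]
    - [[0,0,0],[0,0,0],5]

```text
time: 2.5
position: [0.4838, -0.203, 0.2422]
tcp_rot: [[-0.158, 0.987, -0.0], [0.987, 0.158, -0.001], [-0.001, -0.0, -1.0]]
wrist_force: [-0.2, 0.7, 0.0]
grip_width: 0.0498
```

Call:
drive_tool:
  steps:
    - [[0.6,-1.9,0],[0,0,0],5]
    - [[0.6,-1.85,0],[0,0,0],5]
    - [[0,0,0],[0,0,0],5]
    - [[0,0,-2],[0,0,0],5]
    - [[0,0,-2],[0,0,0],5]
    - [[0,0,-2],[0,0,0],5]
    - [[0,0,0],[0,0,0],5]

```text
time: 3.2
position: [0.4932, -0.2344, 0.1797]
tcp_rot: [[-0.162, 0.987, -0.005], [0.987, 0.162, 0.004], [0.005, -0.004, -1.0]]
wrist_force: [0.2, 0.0, -0.3]
grip_width: 0.0501
```

Run:
```python
from h import *
for n,c in(('scene',(190,110,150,112)),('top',(340,160,150,112))):
    f=grab(n,n+'1'); x,y,w,h=c
    im=f['image'].copy()
    cv2.imwrite('pics/z1%s.png'%n,cv2.resize(im[y:y+h,x:x+w],None,fx=4,fy=4,interpolation=cv2.INTER_CUBIC))
print(monitor.get_state()['position'])
a=cv2.imread('pics/z1scene.png');b=cv2.imread('pics/z1top.png');cv2.imwrite('pics/z1.png',cv2.resize(np.hstack([a,b]),(800,299)))
```

```text
[ 0.49499196 -0.23605642  0.18284453]
```

View pics/z1.png

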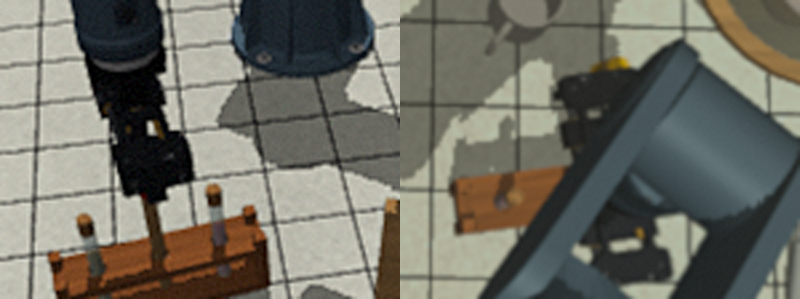

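The scene view (left) shows the dowel under the gripper between two undisturbed tubes. The top view is blocked by the arm. I'll go down around the dowel and close.

Call:
drive_tool:
  steps:
    - [[0.1,-0.35,0],[0,0,0],5]
    - [[0,0,-1.3],[0,0,0],5]
    - [[0,0,-1.3],[0,0,0],5]
    - [[0,0,-1.3],[0,0,0],5]
    - [[0,0,-1.3],[0,0,0],5]
    - [[0,0,0],[0,0,0],5]
    - [[0,0,0],[0,0,0],5]

```text
time: 4.0
position: [0.496, -0.2404, 0.13]
tcp_rot: [[-0.161, 0.987, -0.001], [0.987, 0.161, 0.001], [0.001, -0.001, -1.0]]
wrist_force: [0.1, -1.5, 0.4]
grip_width: 0.0502
```

Run:
```python
from h import *
f=grab('scene','s2');print(monitor.get_state()['position'],monitor.get_state()['wrist_force'])
cv2.imwrite('pics/z2.png',cv2.resize(f['image'][130:242,190:340],None,fx=5,fy=5,interpolation=cv2.INTER_CUBIC))
```

```text
[ 0.49637805 -0.24073429  0.13070833] [-0.9184146  -0.31751237 -0.5372768 ]
```

View pics/z2.png

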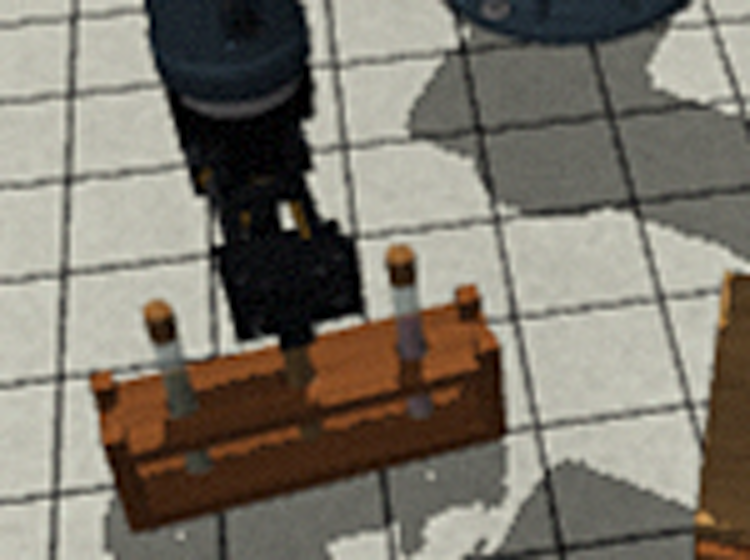

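The fingers straddle the dowel, which enters the rack at about (300,365) in the crop. Both tubes are untouched. Closing now.

Call:
drive_tool:
  steps:
    - [[0,0,0],[0,0,0],2.5]
    - [[0,0,0],[0,0,0],2]
    - [[0,0,0],[0,0,0],1.5]
    - [[0,0,0],[0,0,0],1]
    - [[0,0,0],[0,0,0],0]
    - [[0,0,0],[0,0,0],0]
    - [[0,0,0],[0,0,0],0]

```text
time: 4.75
position: [0.4964, -0.2407, 0.1309]
tcp_rot: [[-0.161, 0.987, 0.0], [0.987, 0.161, -0.0], [-0.0, 0.0, -1.0]]
wrist_force: [-0.1, -0.2, 1.5]
grip_width: 0.0151
```

Call:
drive_tool:
  steps:
    - [[0,0,1],[0,0,0],0]
    - [[0,0,2],[0,0,0],0]
    - [[0,0,2],[0,0,0],0]
    - [[0,0,2.5],[0,0,0],0]
    - [[0,0,2.5],[0,0,0],0]
    - [[0,0,2.5],[0,0,0],0]
    - [[0,0,2.5],[0,0,0],0]
    - [[0,0,1],[0,0,0],0]

```text
time: 5.55
position: [0.4971, -0.2413, 0.2941]
tcp_rot: [[-0.161, 0.987, 0.004], [0.987, 0.161, -0.003], [-0.003, 0.003, -1.0]]
wrist_force: [0.4, -0.5, -0.2]
grip_width: 0.015
```

Run:
```python
from h import *
f=grab('scene','s3');print(monitor.get_state()['position'],monitor.get_state()['wrist_force'],monitor.get_state()['grip_width'])
cv2.imwrite('pics/z3.png',cv2.resize(f['image'][90:242,170:340],None,fx=4,fy=4,interpolation=cv2.INTER_CUBIC))
```

```text
[ 0.4972913  -0.24139584  0.29452311] [0.51530786 0.34285988 0.56547414] 0.015061736986614881
```

View pics/z3.png

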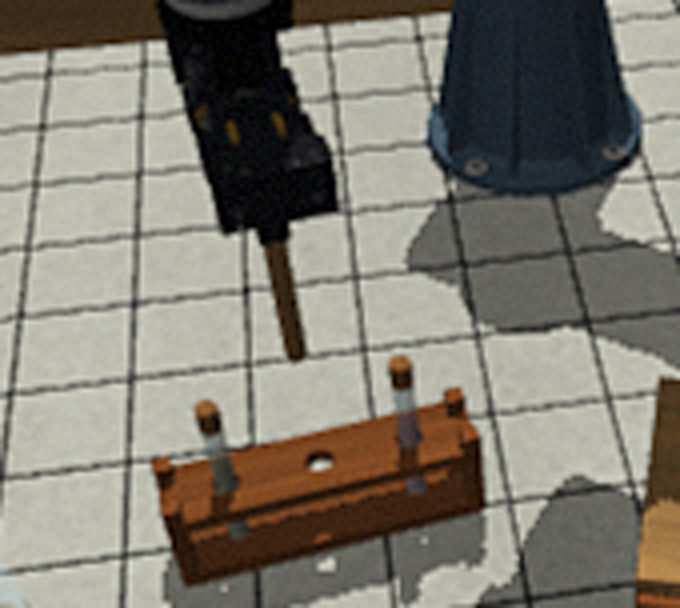

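Call:
drive_tool:
  steps:
    - [[0,1.5,0],[0,0,0],0]
    - [[-0.1,2.5,0],[0,0,0],0]
    - [[-0.1,3,0],[0,0,0],0]
    - [[-0.1,3,0],[0,0,0],0]
    - [[-0.1,3,0],[0,0,0],0]
    - [[-0.1,3,0],[0,0,0],0]
    - [[-0.1,3,0],[0,0,0],0]
    - [[0,3,0],[0,0,0],0]

```text
time: 6.4
position: [0.4887, -0.0183, 0.2887]
tcp_rot: [[-0.162, 0.987, -0.003], [0.987, 0.162, 0.001], [0.002, -0.003, -1.0]]
wrist_force: [-0.2, 0.0, -0.7]
grip_width: 0.0148
```

Call:
drive_tool:
  steps:
    - [[0,3,0],[0,0,0],0]
    - [[0,3,0],[0,0,0],0]
    - [[0,3,0],[0,0,0],0]
    - [[0,3,0],[0,0,0],0]
    - [[0,3,0],[0,0,0],0]
    - [[0,1.7,0],[0,0,0],0]
    - [[0,0,0],[0,0,0],0]
    - [[0,0,0],[0,0,0],0]

```text
time: 7.2
position: [0.4891, 0.1467, 0.2893]
tcp_rot: [[-0.163, 0.987, -0.003], [0.987, 0.163, -0.0], [-0.0, -0.003, -1.0]]
wrist_force: [0.5, -0.3, -0.3]
grip_width: 0.0153
```

Call:
drive_tool:
  steps:
    - [[0,0,-1],[0,0,0],0]
    - [[0,0,-1],[0,0,0],0]
    - [[0,0,-1],[0,0,0],0]
    - [[0,0,-1],[0,0,0],0]
    - [[0,0,-1],[0,0,0],0]
    - [[0,0,-1],[0,0,0],0]
    - [[0,0,0],[0,0,0],0]
    - [[0,0,0],[0,0,0],0]

```text
time: 8.0
position: [0.4902, 0.1464, 0.2305]
tcp_rot: [[-0.161, 0.987, -0.0], [0.987, 0.161, -0.0], [0.0, -0.0, -1.0]]
wrist_force: [-0.4, -1.4, 0.0]
grip_width: 0.0151
```

Run:
```python
from h import *
from m import *
S3=load('s3');print('slot',onplane(S3,[c2(0,320,463,170,90)],.072), 'tip',proj(S3,[[.4973,-.2414,.179]]))
s=monitor.get_state();print({k:np.round(s[k],4).tolist() for k in('position','wrist_force','tcp_rot')})
f=grab('scene','s4');g=grab('top','t4')
a=cv2.resize(f['image'][120:200,330:430],None,fx=4,fy=4,interpolation=cv2.INTER_CUBIC)
b=cv2.resize(g['image'][190:270,220:320],None,fx=4,fy=4,interpolation=cv2.INTER_CUBIC)
cv2.imwrite('pics/z4.png',np.hstack([a,b]))
p=s['position'];R=s['tcp_rot']
for d in(.1159,):
  tip=p+R[:,2]*d;print(tip,proj(f,[tip]),proj(f,[[.491,.1455,.09]]))
```

```text
slot [[ 0.50238829 -0.23993726  0.072     ]] tip [[243.724004 178.199974]]
{'position': [0.4902, 0.1464, 0.2305], 'wrist_force': [-0.3787, -1.3837, 0.0009], 'tcp_rot': [[-0.1613, 0.9869, -0.0005], [0.9869, 0.1613, -0.0], [0.0, -0.0005, -1.0]]}
[0.49015564 0.14635039 0.11461401] [[373.9163644  176.12734501]] [[372.87724304 182.13760918]]
```

View pics/z4.png

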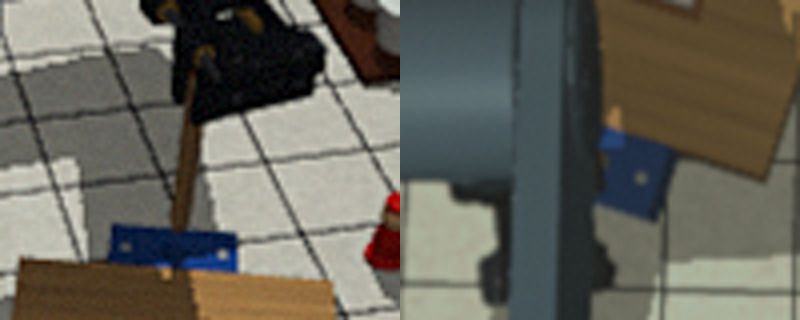

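The left crop shows the dowel tip just above the blue box at about (179,228). The screws are at (125,246) and (224,252). I'll measure the shaft line more precisely.

Run:
```python
from h import *
f=load('s4')
im=f['image'][128:195,350:400]
cv2.imwrite('pics/z5.png',cv2.resize(im,None,fx=9,fy=9,interpolation=cv2.INTER_LANCZOS4))
# shaft centre per row: dark-red-brown vs background via R-B
I=f['image'].astype(float);w=I[:,:,2]-I[:,:,0]
ys=[];xs=[]
for y in range(146,180):
    r=np.clip(w[y,364:392]-12,0,None); 
    if r.sum()>0: print(y,round((r*np.arange(364,392)).sum()/r.sum(),2),int(r.sum()), end=' | ')
print()
p=np.array([.4902,.1464,.2305])
for d in(.02,.04,.06,.08,.1,.1159): print(proj(f,[p-[0,0,d]]).round(2))
```

```text
146 376.71 17 | 147 376.32 19 | 148 376.33 18 | 149 376.72 18 | 150 378.93 27 | 151 378.44 82 | 152 378.39 127 | 153 378.47 128 | 154 378.1 118 | 155 377.84 119 | 156 378.14 118 | 157 377.98 120 | 158 377.65 113 | 159 377.8 113 | 160 377.11 106 | 161 376.28 101 | 162 377.06 109 | 163 377.3 109 | 164 377.07 115 | 165 376.9 130 | 166 376.46 97 | 167 376.39 115 | 168 377.11 116 | 169 375.83 109 | 170 376.56 118 | 171 375.1 104 | 172 375.12 109 | 173 374.93 110 | 174 375.82 120 | 175 374.82 117 | 176 376.78 98 | 177 378.41 22 | 178 390.33 6 | 179 390.0 4 | 
[[377.54 151.71]]
[[376.75 157.06]]
[[375.98 162.28]]
[[375.23 167.35]]
[[374.5 172.3]]
[[373.94 176.14]]
```

View pics/z5.png

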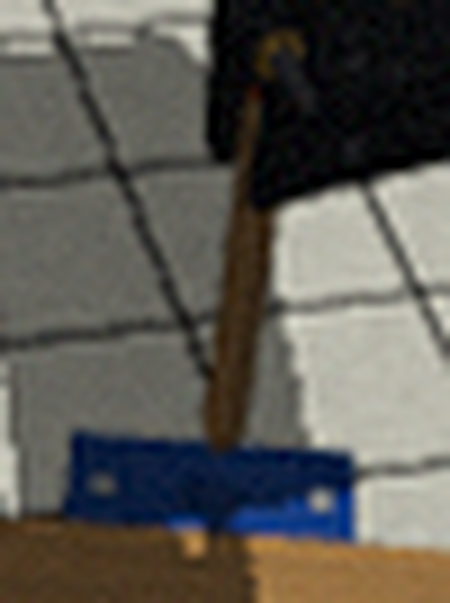

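Call:
drive_tool:
  steps:
    - [[0.05,-0.15,0],[0,0,0],0]
    - [[0,0,-0.6],[0,0,0],0]
    - [[0,0,-0.6],[0,0,0],0]
    - [[0,0,-0.6],[0,0,0],0]
    - [[0,0,-0.3],[0,0,0],0]
    - [[0,0,-0.3],[0,0,0],0]
    - [[0,0,0],[0,0,0],0]

```text
time: 8.8
position: [0.4905, 0.1449, 0.2061]
tcp_rot: [[-0.161, 0.987, -0.001], [0.987, 0.161, -0.0], [0.0, -0.001, -1.0]]
wrist_force: [0.4, -0.3, -0.2]
grip_width: 0.015
```

Call:
drive_tool:
  steps:
    - [[0,0,-0.2],[0,0,0],0]
    - [[0,0,-0.2],[0,0,0],0]
    - [[0,0,0],[0,0,0],0]

```text
time: 9.1
position: [0.4907, 0.1449, 0.2025]
tcp_rot: [[-0.161, 0.987, -0.0], [0.987, 0.161, -0.0], [-0.0, -0.0, -1.0]]
wrist_force: [0.8, -0.3, 0.0]
grip_width: 0.0153
```

Run:
```python
from h import *
f=grab('scene','s6');s=monitor.get_state();print(s['position'],s['wrist_force'],s['torque'])
cv2.imwrite('pics/z6.png',cv2.resize(f['image'][128:195,350:400],None,fx=9,fy=9,interpolation=cv2.INTER_LANCZOS4))
```

```text
[0.49072109 0.14485525 0.20265579] [ 0.26496142  0.86350492 -0.31755936] [-0.04100438  0.00876658 -0.0259205 ]
```

View pics/z6.png

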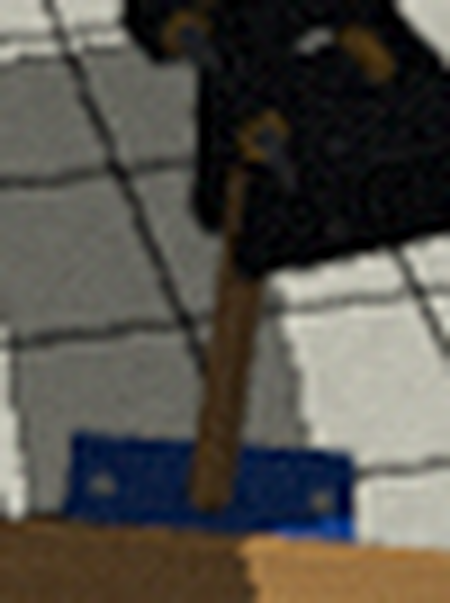

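The dowel end, at (209,503) in the crop, sits in the hole area between the screws with no contact force. I'll continue in small steps and feel for the cap.

Call:
drive_tool:
  steps:
    - [[0,0.05,-0.2],[0,0,0],0]
    - [[0,0,-0.2],[0,0,0],0]
    - [[0,0,-0.2],[0,0,0],0]
    - [[0,0,0],[0,0,0],0]

```text
time: 9.55
position: [0.4905, 0.1454, 0.1963]
tcp_rot: [[-0.161, 0.987, -0.001], [0.987, 0.161, -0.0], [0.0, -0.001, -1.0]]
wrist_force: [-0.1, -0.6, -1.2]
grip_width: 0.015
```

Call:
drive_tool:
  steps:
    - [[0,0,-0.2],[0,0,0],0]
    - [[0,0,-0.2],[0,0,0],0]
    - [[0,0,0],[0,0,0],0]

```text
time: 9.85
position: [0.4906, 0.1453, 0.1923]
tcp_rot: [[-0.161, 0.987, -0.001], [0.987, 0.161, -0.0], [0.0, -0.001, -1.0]]
wrist_force: [0.1, -0.8, -0.6]
grip_width: 0.0153
```

Call:
drive_tool:
  steps:
    - [[0,0,-0.2],[0,0,0],0]
    - [[0,0,-0.2],[0,0,0],0]
    - [[0,0,0],[0,0,0],0]

```text
time: 10.15
position: [0.4906, 0.1453, 0.1883]
tcp_rot: [[-0.161, 0.987, -0.001], [0.987, 0.161, -0.0], [0.0, -0.001, -1.0]]
wrist_force: [-0.6, -0.2, -0.7]
grip_width: 0.0155
```

Call:
drive_tool:
  steps:
    - [[0,0,-0.2],[0,0,0],0]
    - [[0,0,0],[0,0,0],0]

```text
time: 10.35
position: [0.4906, 0.1454, 0.1865]
tcp_rot: [[-0.161, 0.987, -0.0], [0.987, 0.161, -0.0], [0.0, -0.0, -1.0]]
wrist_force: [0.1, -0.2, -0.2]
grip_width: 0.0152
```

Call:
drive_tool:
  steps:
    - [[0,0,-0.2],[0,0,0],0]
    - [[0,0,-0.1],[0,0,0],0]
    - [[0,0,0],[0,0,0],0]

```text
time: 10.65
position: [0.4906, 0.1453, 0.1835]
tcp_rot: [[-0.161, 0.987, -0.0], [0.987, 0.161, -0.0], [0.0, -0.0, -1.0]]
wrist_force: [0.5, 0.8, -0.6]
grip_width: 0.0152
```

Call:
drive_tool:
  steps:
    - [[0,0,-0.2],[0,0,0],0]
    - [[0,0,-0.1],[0,0,0],0]
    - [[0,0,0],[0,0,0],0]

```text
time: 10.95
position: [0.4906, 0.1453, 0.1805]
tcp_rot: [[-0.161, 0.987, -0.0], [0.987, 0.161, -0.0], [0.0, -0.0, -1.0]]
wrist_force: [-0.2, -0.1, 0.5]
grip_width: 0.0151
```

Call:
drive_tool:
  steps:
    - [[0,0,-0.2],[0,0,0],0]
    - [[0,0,-0.1],[0,0,0],0]
    - [[0,0,0],[0,0,0],0]

```text
time: 11.25
position: [0.4906, 0.1453, 0.1775]
tcp_rot: [[-0.161, 0.987, -0.0], [0.987, 0.161, -0.0], [0.0, -0.0, -1.0]]
wrist_force: [-0.3, -0.1, -0.8]
grip_width: 0.0152
```

Call:
drive_tool:
  steps:
    - [[0,0,-0.2],[0,0,0],0]
    - [[0,0,-0.1],[0,0,0],0]
    - [[0,0,0],[0,0,0],0]

```text
time: 11.55
position: [0.4909, 0.1454, 0.1748]
tcp_rot: [[-0.161, 0.987, 0.0], [0.987, 0.161, 0.0], [-0.0, 0.0, -1.0]]
wrist_force: [0.2, -0.5, 0.0]
grip_width: 0.015
```

Call:
drive_tool:
  steps:
    - [[0,0,-0.2],[0,0,0],0]
    - [[0,0,0],[0,0,0],0]

```text
time: 11.75
position: [0.4911, 0.1454, 0.1734]
tcp_rot: [[-0.161, 0.987, 0.001], [0.987, 0.161, 0.0], [-0.0, 0.001, -1.0]]
wrist_force: [-1.6, 0.1, 4.4]
grip_width: 0.0155
```

Call:
drive_tool:
  steps:
    - [[0,0,-0.2],[0,0,0],0]
    - [[0,0,0],[0,0,0],0]

```text
time: 11.95
position: [0.4911, 0.1454, 0.1716]
tcp_rot: [[-0.161, 0.987, 0.001], [0.987, 0.161, 0.0], [-0.0, 0.001, -1.0]]
wrist_force: [-1.3, -0.4, 6.0]
grip_width: 0.0152
```

Call:
drive_tool:
  steps:
    - [[0,0,-0.2],[0,0,0],0]
    - [[0,0,-0.1],[0,0,0],0]
    - [[0,0,0],[0,0,0],0]

```text
time: 12.25
position: [0.4913, 0.1454, 0.1688]
tcp_rot: [[-0.161, 0.987, 0.001], [0.987, 0.161, 0.0], [-0.0, 0.001, -1.0]]
wrist_force: [-1.7, 1.1, 7.5]
grip_width: 0.015
```

Call:
drive_tool:
  steps:
    - [[0,0,-0.2],[0,0,0],0]
    - [[0,0,0],[0,0,0],0]

```text
time: 12.45
position: [0.4911, 0.1454, 0.1666]
tcp_rot: [[-0.161, 0.987, 0.001], [0.987, 0.161, 0.0], [-0.0, 0.001, -1.0]]
wrist_force: [-1.1, -0.5, 7.4]
grip_width: 0.0152
```

Call:
drive_tool:
  steps:
    - [[0,0,-0.1],[0,0,0],0]
    - [[0,0,0],[0,0,0],0]

```text
time: 12.65
position: [0.4911, 0.1454, 0.1656]
tcp_rot: [[-0.161, 0.987, 0.001], [0.987, 0.161, 0.0], [-0.0, 0.001, -1.0]]
wrist_force: [-1.4, 0.0, 7.0]
grip_width: 0.0156
```

Run:
```python
from h import *
f=grab('scene','s7');s=monitor.get_state();print(s['time'],s['position'],s['wrist_force'],s['torque'])
cv2.imwrite('pics/z7.png',cv2.resize(f['image'][100:290,310:440],None,fx=3,fy=3,interpolation=cv2.INTER_CUBIC))
```

```text
12.7 [0.49112952 0.14542584 0.16564283] [-2.00655194 -1.14358174  7.63347244] [-0.11189376  0.58811504  0.03708425]
```

View pics/z7.png

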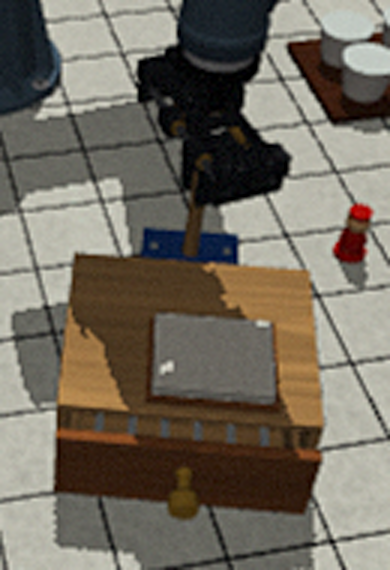

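The drawer is sliding out, with its contents showing at (190,425) in the crop. I'll hold here until it is fully out.

Call:
drive_tool:
  steps:
    - [[0,0,0],[0,0,0],0]
    - [[0,0,0],[0,0,0],0]
    - [[0,0,0],[0,0,0],0]
    - [[0,0,0],[0,0,0],0]
    - [[0,0,0],[0,0,0],0]
    - [[0,0,0],[0,0,0],0]
    - [[0,0,0],[0,0,0],0]
    - [[0,0,0],[0,0,0],0]

```text
time: 13.5
position: [0.4911, 0.1454, 0.1657]
tcp_rot: [[-0.161, 0.987, 0.001], [0.987, 0.161, 0.0], [-0.0, 0.001, -1.0]]
wrist_force: [-2.0, 0.6, 7.6]
grip_width: 0.0152
```

Call:
drive_tool:
  steps:
    - [[0,0,0],[0,0,0],0]
    - [[0,0,0],[0,0,0],0]
    - [[0,0,0],[0,0,0],0]
    - [[0,0,0],[0,0,0],0]
    - [[0,0,0],[0,0,0],0]
    - [[0,0,0],[0,0,0],0]
    - [[0,0,0],[0,0,0],0]
    - [[0,0,0],[0,0,0],0]

```text
time: 14.3
position: [0.4911, 0.1454, 0.1657]
tcp_rot: [[-0.161, 0.987, 0.001], [0.987, 0.161, 0.0], [-0.0, 0.001, -1.0]]
wrist_force: [-1.3, -0.1, 7.0]
grip_width: 0.0153
```

Call:
drive_tool:
  steps:
    - [[0,0,0],[0,0,0],0]
    - [[0,0,0],[0,0,0],0]
    - [[0,0,0],[0,0,0],0]
    - [[0,0,0],[0,0,0],0]
    - [[0,0,0],[0,0,0],0]
    - [[0,0,0],[0,0,0],0]
    - [[0,0,0],[0,0,0],0]
    - [[0,0,0],[0,0,0],0]

```text
time: 15.1
position: [0.4911, 0.1454, 0.1657]
tcp_rot: [[-0.161, 0.987, 0.001], [0.987, 0.161, 0.0], [-0.0, 0.001, -1.0]]
wrist_force: [-2.1, -0.4, 7.1]
grip_width: 0.0151
```

Run:
```python
from h import *
f=grab('scene','s8');s=monitor.get_state();print(s['time'],s['position'],s['wrist_force'],s['torque'])
cv2.imwrite('pics/z8.png',cv2.resize(f['image'][100:290,310:440],None,fx=3,fy=3,interpolation=cv2.INTER_CUBIC))
```

```text
15.15 [0.49114126 0.14541926 0.16568915] [-1.97326939 -0.91558985  6.81628713] [-0.10696795  0.66772099  0.02380029]
```

View pics/z8.png

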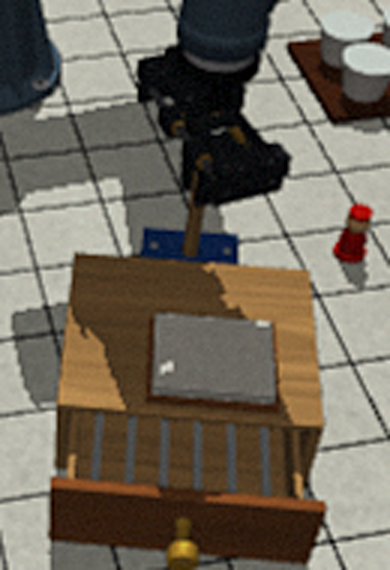

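The drawer looks fully out, with its front at (185,490) in the crop. Pulling the dowel out.

Call:
drive_tool:
  steps:
    - [[0,0,0.3],[0,0,0],0]
    - [[0,0,0.6],[0,0,0],0]
    - [[0,0,1],[0,0,0],0]
    - [[0,0,1.5],[0,0,0],0]
    - [[0,0,1.5],[0,0,0],0]
    - [[0,0,1.5],[0,0,0],0]
    - [[0,0,0],[0,0,0],0]
    - [[0,0,0],[0,0,0],0]

```text
time: 15.95
position: [0.4908, 0.1454, 0.2287]
tcp_rot: [[-0.161, 0.987, 0.0], [0.987, 0.161, 0.0], [-0.0, 0.0, -1.0]]
wrist_force: [0.5, -0.3, -1.3]
grip_width: 0.0153
```

Run:
```python
from h import *
f=grab('scene','s9');s=monitor.get_state();print(s['time'],s['position'],s['wrist_force'])
a=cv2.resize(f['image'][128:195,350:400],None,fx=8,fy=8,interpolation=cv2.INTER_LANCZOS4)
b=cv2.resize(f['image'][200:290,320:430],None,fx=3.5,fy=3.5);b=cv2.copyMakeBorder(b,0,a.shape[0]-b.shape[0],0,0,cv2.BORDER_CONSTANT)
cv2.imwrite('pics/z9.png',np.hstack([a,b]))
p=s['position'];print(proj(f,[p+s['tcp_rot'][:,2]*d for d in(0.02,.06,.1,.1159)]).round(1))
```

```text
16.0 [0.4903973  0.14531862 0.22805552] [-0.81088152  0.37792119 -1.67755418]
[[377.1 152.5]
 [375.5 163. ]
 [374.1 173. ]
 [373.5 176.8]]
```

View pics/z9.png

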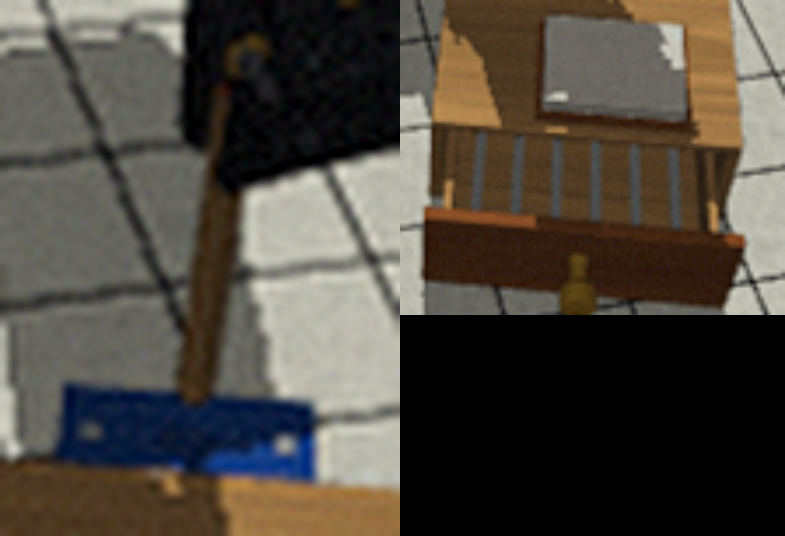

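The dowel end at (195,398) in the left crop is about half a pixel from where it should be, so it has not slipped or tilted. The drawer is out. Returning to the rack.

Call:
drive_tool:
  steps:
    - [[0,0,1.5],[0,0,0],0]
    - [[0,0,2.5],[0,0,0],0]
    - [[0,0,2.3],[0,0,0],0]
    - [[0,-1.6,0],[0,0,0],0]
    - [[0.1,-3,0],[0,0,0],0]
    - [[0.1,-3,0],[0,0,0],0]
    - [[0.1,-3,0],[0,0,0],0]
    - [[0.1,-3,0],[0,0,0],0]

```text
time: 16.8
position: [0.4942, 0.0084, 0.2905]
tcp_rot: [[-0.162, 0.987, -0.002], [0.987, 0.162, 0.0], [0.001, -0.002, -1.0]]
wrist_force: [0.1, -0.3, -0.8]
grip_width: 0.0155
```

Call:
drive_tool:
  steps:
    - [[0.1,-3,0],[0,0,0],0]
    - [[0.1,-3,0],[0,0,0],0]
    - [[0,-3,0],[0,0,0],0]
    - [[0,-3,0],[0,0,0],0]
    - [[0,-3,0],[0,0,0],0]
    - [[0,-3,0],[0,0,0],0]
    - [[0,-3,0],[0,0,0],0]
    - [[0,-3,0],[0,0,0],0]

```text
time: 17.6
position: [0.4962, -0.2316, 0.2903]
tcp_rot: [[-0.161, 0.987, -0.002], [0.987, 0.161, 0.001], [0.002, -0.001, -1.0]]
wrist_force: [1.2, 0.2, -0.4]
grip_width: 0.0154
```

Call:
drive_tool:
  steps:
    - [[0,-1,0],[0,0,0],0]
    - [[0,0,0],[0,0,0],0]
    - [[0,0,0],[0,0,0],0]
    - [[0,0,0],[0,0,0],0]

```text
time: 18.0
position: [0.4968, -0.2393, 0.2915]
tcp_rot: [[-0.163, 0.987, -0.0], [0.987, 0.163, 0.001], [0.001, -0.0, -1.0]]
wrist_force: [-0.4, -0.2, 0.1]
grip_width: 0.0149
```

Call:
drive_tool:
  steps:
    - [[0,0,-1.5],[0,0,0],0]
    - [[0,0,-2],[0,0,0],0]
    - [[0,0,-2],[0,0,0],0]
    - [[0,0,-1.5],[0,0,0],0]
    - [[0,0,-1],[0,0,0],0]
    - [[0,0,0],[0,0,0],0]
    - [[0,0,0],[0,0,0],0]
    - [[0,0,0],[0,0,0],0]

```text
time: 18.8
position: [0.4973, -0.241, 0.2127]
tcp_rot: [[-0.161, 0.987, 0.001], [0.987, 0.161, -0.001], [-0.001, 0.001, -1.0]]
wrist_force: [-0.7, -0.4, -0.0]
grip_width: 0.0149
```

Run:
```python
from h import *
f=grab('scene','s10');s=monitor.get_state();print(s['time'],s['position'],s['wrist_force'])
cv2.imwrite('pics/z10.png',cv2.resize(f['image'][155:240,200:300],None,fx=7,fy=7,interpolation=cv2.INTER_LANCZOS4))
p=s['position'];print(proj(f,[p+s['tcp_rot'][:,2]*d for d in(0.02,.06,.1,.1159)]).round(1), proj(f,[[.496,-.2405,.072],[.4964,-.2407,.0908]]))
```

```text
18.85 [ 0.49729024 -0.24103818  0.21275384] [ 0.10326648 -0.56908425  0.10921888]
[[243.1 174.6]
 [245.2 184.9]
 [247.2 194.8]
 [248.  198.5]] [[249.31349265 203.86951189]
 [248.37905457 199.67049037]]
```

View pics/z10.png

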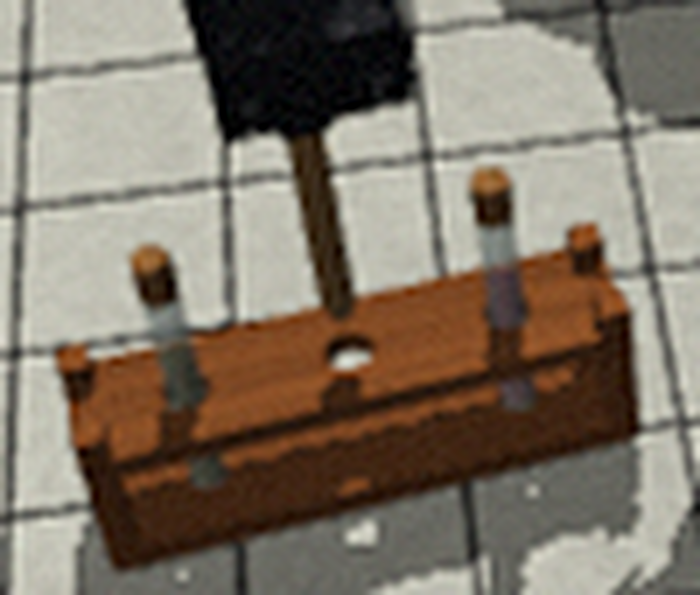

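In the crop the empty slot is at about (350,352) and the dowel end is above it at (341,315). The scene view hints that the slot lies a few mm further in +x, so I'll measure how the two line up.

Run:
```python
from h import *
f=load('s10');I=f['image']
print(I[198:212,244:256].mean(2).astype(int))
for x in(.494,.497,.500,.503):
    t=np.linspace(0,2*np.pi,60);P=np.c_[x+.01*np.cos(t),-.241+.01*np.sin(t),np.full(60,.072)];q=proj(f,P);print(x,q.min(0).round(1),q.max(0).round(1))
g=grab('top','t10');cv2.imwrite('pics/z11.png',cv2.resize(g['image'][190:270,350:460],None,fx=7,fy=7,interpolation=cv2.INTER_LANCZOS4))
```

```text
[[175 138  40  41  40  33  48  75  77  72  75  73]
 [104  79  59  41  32  37  59  80  77  76  80  81]
 [ 68  75  77  57  45  56  71  77  77  81  83  79]
 [ 76  77  85  81  76  74  87  83  83  84  81  82]
 [ 83  78  82  82  64  63  61  67  77  82  84  73]
 [ 80  85  79  53  29  23  19  27  41  68  77  76]
 [ 83  79  57  10   9  33  54  32  32  51  76  78]
 [ 81  74  43  26  98 145 153 144 116  74  81  79]
 [ 75  75  52  84 179 217 205 183 154  93  82  86]
 [ 73  72  71 111 163 175 155 109  87  83  85  84]
 [ 79  81  82  77  65  64  60  76  83  88  84  81]
 [ 88  92  86  59  34  34  27  53  81  79  80  85]
 [ 91  83  60  32  33  39  32  59  89  88  76  70]
 [ 82  65  34  32  38  40  39  55  70  65  52  42]]
0.494 [245.8 201. ] [252.5 205.9]
0.497 [245.8 201.7] [252.5 206.6]
0.5 [245.9 202.4] [252.6 207.3]
0.503 [245.9 203.1] [252.6 208. ]
```

View pics/z11.png

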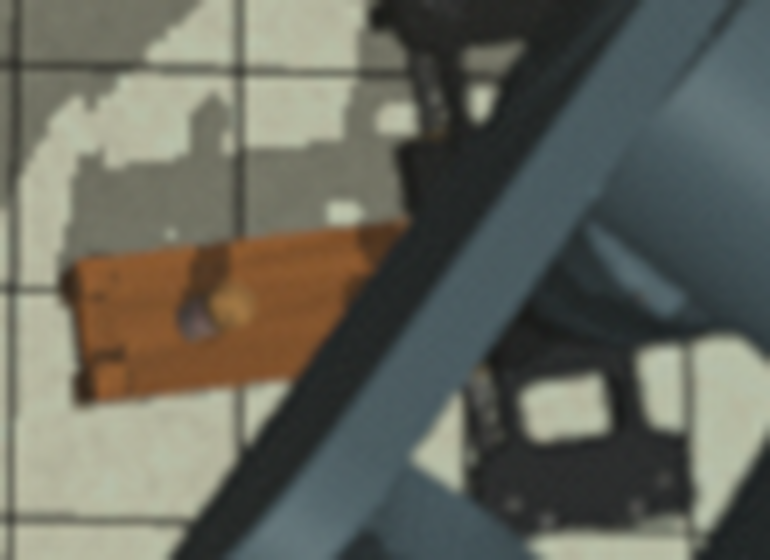

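The arm hides the slot in the top view. In the scene view its rim spans rows 202–207.5, giving x ≈ 0.498–0.500 against a TCP x of 0.497. I'll shift +1 mm and lower slowly.

Call:
drive_tool:
  steps:
    - [[0.1,0,-0.5],[0,0,0],0]
    - [[0,0,-0.5],[0,0,0],0]
    - [[0,0,-0.5],[0,0,0],0]
    - [[0,0,-0.5],[0,0,0],0]
    - [[0,0,-0.5],[0,0,0],0]
    - [[0,0,-0.3],[0,0,0],0]
    - [[0,0,0],[0,0,0],0]

```text
time: 19.6
position: [0.4975, -0.2404, 0.183]
tcp_rot: [[-0.161, 0.987, -0.001], [0.987, 0.161, 0.001], [0.001, -0.001, -1.0]]
wrist_force: [-0.0, 0.6, -0.8]
grip_width: 0.0152
```

Call:
drive_tool:
  steps:
    - [[0,0,-0.3],[0,0,0],0]
    - [[0,0,-0.3],[0,0,0],0]
    - [[0,0,-0.3],[0,0,0],0]
    - [[0,0,-0.3],[0,0,0],0]
    - [[0,0,0],[0,0,0],0]

```text
time: 20.1
position: [0.4975, -0.2404, 0.171]
tcp_rot: [[-0.161, 0.987, -0.001], [0.987, 0.161, 0.001], [0.001, -0.001, -1.0]]
wrist_force: [-0.2, -0.3, -1.1]
grip_width: 0.0149
```

Run:
```python
from h import *
f=grab('scene','s12');s=monitor.get_state();print(s['time'],s['position'],s['wrist_force'],s['torque'])
cv2.imwrite('pics/z12.png',cv2.resize(f['image'][155:240,200:300],None,fx=7,fy=7,interpolation=cv2.INTER_LANCZOS4))
```

```text
20.15 [ 0.49754837 -0.24047425  0.17128358] [-0.2343542   0.4750594   0.01944405] [-0.06528291  0.28660212 -0.0034488 ]
```

View pics/z12.png

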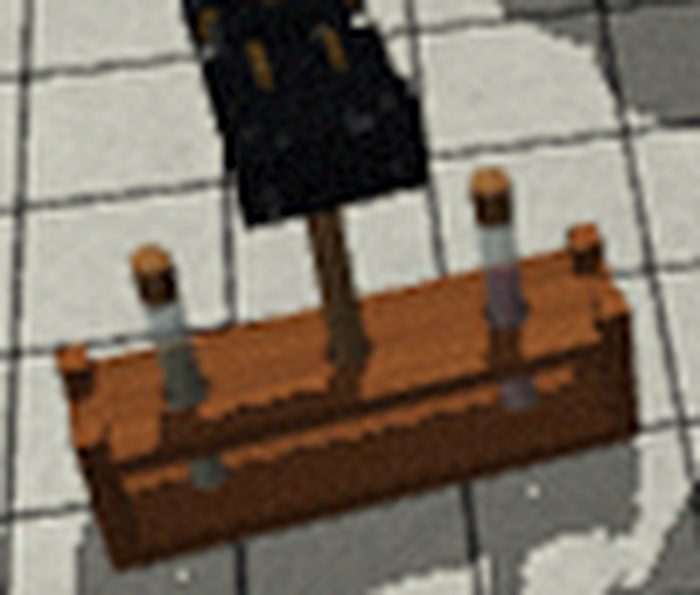

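The dowel is inside the slot, entering at (348,365) in the crop, with no force. Lowering it the rest of the way.

Call:
drive_tool:
  steps:
    - [[0,0,-0.7],[0,0,0],0]
    - [[0,0,-0.7],[0,0,0],0]
    - [[0,0,-0.7],[0,0,0],0]
    - [[0,0,-0.7],[0,0,0],0]
    - [[0,0,-0.5],[0,0,0],0]
    - [[0,0,-0.3],[0,0,0],0]
    - [[0,0,-0.1],[0,0,0],0]
    - [[0,0,0],[0,0,0],0]

```text
time: 20.95
position: [0.4976, -0.2405, 0.1344]
tcp_rot: [[-0.161, 0.987, -0.001], [0.987, 0.161, 0.0], [0.0, -0.001, -1.0]]
wrist_force: [-2.7, -0.1, -1.7]
grip_width: 0.015
```

Call:
drive_tool:
  steps:
    - [[0,0,-0.1],[0,0,0],0]
    - [[0,0,-0.1],[0,0,0],0]
    - [[0,0,0],[0,0,0],0]

```text
time: 21.25
position: [0.4977, -0.2408, 0.1328]
tcp_rot: [[-0.161, 0.987, -0.0], [0.987, 0.161, -0.0], [-0.0, -0.0, -1.0]]
wrist_force: [-3.0, -0.9, 0.4]
grip_width: 0.015
```

Call:
drive_tool:
  steps:
    - [[-0.1,0,-0.1],[0,0,0],0]
    - [[0,0,-0.05],[0,0,0],0]
    - [[0,0,0],[0,0,0],0]

```text
time: 21.55
position: [0.4972, -0.2406, 0.1313]
tcp_rot: [[-0.161, 0.987, 0.001], [0.987, 0.161, -0.0], [-0.0, 0.001, -1.0]]
wrist_force: [0.0, -0.9, -0.0]
grip_width: 0.0154
```

Call:
drive_tool:
  steps:
    - [[0,0,0],[0,0,0],1.7]
    - [[0,0,0],[0,0,0],2]
    - [[0,0,0],[0,0,0],2.5]
    - [[0,0,0],[0,0,0],3]
    - [[0,0,0],[0,0,0],4]
    - [[0,0,0],[0,0,0],5]
    - [[0,0,0],[0,0,0],5]
    - [[0,0,0],[0,0,0],5]

```text
time: 22.35
position: [0.4968, -0.2407, 0.1312]
tcp_rot: [[-0.161, 0.987, 0.0], [0.987, 0.161, -0.0], [-0.0, 0.0, -1.0]]
wrist_force: [-0.7, -0.1, 0.1]
grip_width: 0.0499
```

Call:
drive_tool:
  steps:
    - [[0,0,0.5],[0,0,0],5]
    - [[0,0,1.5],[0,0,0],5]
    - [[0,0,2],[0,0,0],5]
    - [[0,0,3],[0,0,0],5]
    - [[0,0,4],[0,0,0],5]
    - [[0,0,4],[0,0,0],5]
    - [[0,0,0],[0,0,0],5]

```text
time: 23.05
position: [0.4994, -0.2425, 0.2895]
tcp_rot: [[-0.161, 0.987, 0.01], [0.987, 0.162, -0.008], [-0.009, 0.009, -1.0]]
wrist_force: [1.1, -0.0, -0.1]
grip_width: 0.0502
```

Call:
drive_tool:
  steps:
    - [[-2,3,0],[0,0,0],5]
    - [[-2,3,0],[0,0,0],5]
    - [[-2,3,0],[0,0,0],5]
    - [[-2,3,0],[0,0,0],5]
    - [[0,3,0],[0,0,0],5]
    - [[0,3,0],[0,0,0],5]
    - [[0,3,0],[0,0,0],5]
    - [[0,0,0],[0,0,0],5]

```text
time: 23.85
position: [0.4164, -0.028, 0.2817]
tcp_rot: [[-0.165, 0.986, 0.001], [0.986, 0.165, 0.001], [0.001, 0.001, -1.0]]
wrist_force: [-1.0, 0.1, -0.3]
grip_width: 0.0496
```

Run:
```python
from h import *
f=grab('scene','s13');g=grab('top','t13');s=monitor.get_state();print(s['time'],s['position'],s['wrist_force'])
cv2.imwrite('pics/z13.png',np.vstack([f['image'][140:300,150:450],g['image'][120:280,200:500]]).repeat(2,0).repeat(2,1)[:600] if 0 else cv2.resize(np.vstack([f['image'][140:300,180:430],g['image'][110:270,200:450]]),None,fx=1.87,fy=1.87,interpolation=cv2.INTER_CUBIC))
a=load('scene0')['image'][165:240,200:300];b=f['image'][165:240,200:300];c=load('top0')['image'][200:275,350:450];d=g['image'][200:275,350:450]
cv2.imwrite('pics/z14.png',cv2.resize(np.vstack([np.hstack([a,b]),np.hstack([c,d])]),None,fx=4,fy=4,interpolation=cv2.INTER_CUBIC))
```

```text
23.95 [ 0.41674829 -0.03044486  0.2815785 ] [-0.01115924  0.08900708 -0.16557944]
```

View pics/z13.png

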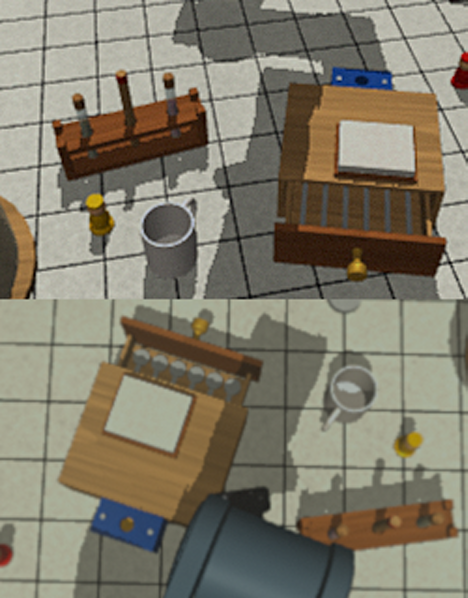

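View pics/z14.png

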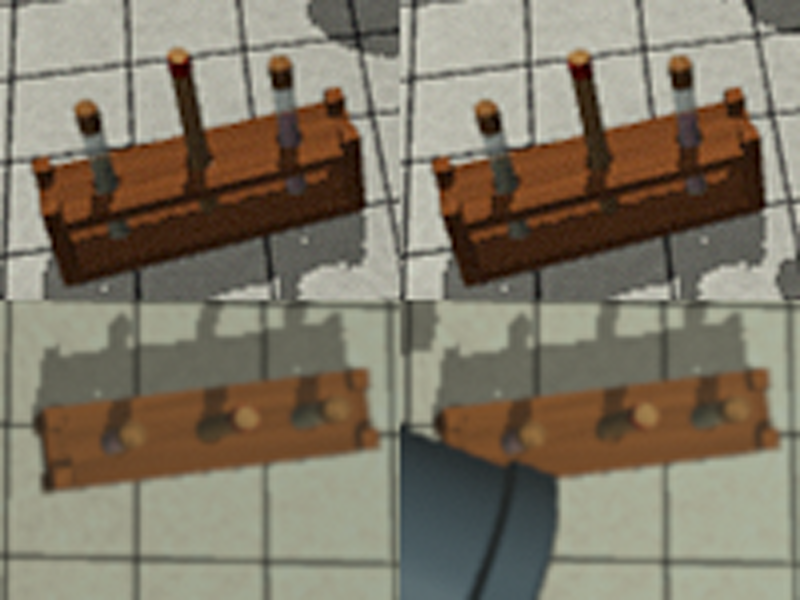

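The before (left) and after (right) crops match. The dowel top is within about 0.5 px of its starting place and both tubes are unmoved. One last check on how far the drawer is out, then I'll hand in.

Run:
```python
from h import *
P=[]
for t,box in(('scene0',(355,245,390,280)),('s13',(355,255,400,300))):
    f=load(t);x0,y0,x1,y1=box;h=cv2.cvtColor(f['image'],cv2.COLOR_BGR2HSV)[y0:y1,x0:x1]
    m=cv2.inRange(h,(18,130,70),(32,255,255));n,l,st,c=cv2.connectedComponentsWithStats(m);i=1+st[1:,4].argmax()
    uv=c[i]+[x0,y0];p=onplane(f,[uv],.05)[0];print(t,uv,st[i,4],p);P.append(p)
print(np.linalg.norm(P[1]-P[0]))
print(monitor.get_state()['time'])
```

```text
scene0 [370.72151899 258.73417722] 79 [0.7413104  0.07057428 0.05      ]
s13 [370.48351648 281.14285714] 91 [0.8085119  0.05054991 0.05      ]
0.07012144334845347
23.95
```

```bash
python3 -c "
from h import *
print(ticket.job_done())"
```

```text
the job is handed in; nothing more can be done
None
```

The drawer is open and the dowel is back in the middle rack slot it came from, released and with the gripper clear. I handed the job in at about 24 s, and no verdict was reported.

- **Catch:** I pressed the dowel down through the release hole and first felt the cap about 31–32 mm below the mouth. The catch let go roughly 8–9 mm further down. The wrist readings taken while pressing peaked near 7.6 N, well under the 20 N limit. I held it there for about 2.5 s until the drawer was out.
- **Drawer:** the knob moved about 70 mm between the first and last pictures, so it appears fully out.
- **Dowel and tubes:** the dowel top is within about 2 mm of where it started and upright. Both tubes look unmoved in both views.
- **Other things on the counter:** the mug and figurines show no visible change. I did not check the sugar jar or spoon in the final pictures, but the arm never went near them after the start.
- **Disagreements:** the two cameras differed by about 3 mm in x at the rack. On the way back down I felt about 3 N sideways from the slot wall, which a 1 mm shift removed before I let go.

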